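Set the trailing pointer of a bench pull gauge

TASK

Prepare the bench pull gauge. Push its trailing pointer all the way back against the pull plate's side arm, and free the slide by pressing the locking cap down and turning it anticlockwise to its stop. Then hook the upright pull plate from behind and draw the slide out against its spring until the trailing pointer it carries along stands level with the index clip, hold it there for a second, and ease the plate fully home without letting it snap back, leaving the pointer standing at the clip and the mouse, the brass weight and the round steel block where they are.

Things in the scene. Friction and masses are not known exactly. Their poses are not given: they have to be found in the camera images.
- gauge: Spring pull gauge fixed to the bench: dark base plate 270 x 125 x 10 mm (its x -110..160, y -35..90 mm) with a foot out to y -100 mm; grey L-shaped spring housing at its end (x -105..-14, y -96..33 mm, top at 48 mm), rod, pull plate, graduated bar. At most 108 mm high. Origin on the underside, below the rod. x: pull direction, out of the housing; y: to the side of the graduated bar; z up.
- pull_plate (a point): Middle of the rear face (to the housing) of the upright aluminium pull plate, 65 mm up. Plate: 64 mm wide, 10 mm thick along x, 14 to 87 mm high; the rod behind it reaches 28 mm high. With the slide home, a 69 mm gap between housing and plate lets closed fingers go down behind it (tips 40 to 50 mm up) to draw it out along gauge x. A low side arm (to 36 mm high) takes the pointer along.
- pull_slide (a joint): Travel of the pull slide in m: 0 fully home, grows as the plate is drawn out along gauge x, stop at 0.085. A spring draws it home, 3 N at 0 and about 10 N at 0.06, lightly damped: it snaps back if let go. While the cap is locked it moves only about 3 mm.
- rider_tip (a point): Middle of the top of the trailing pointer: black upright tab 24 mm wide, 10 mm thick along x (foot 14 mm), top 68 mm up, with a thin steel pointer at mid-thickness over the graduated bar. Slides along gauge x, 53 mm to the y side of the rod; stays where left (1.5 N friction). Push it 36 mm or more above the bench. Its middle is 17 mm ahead of the plate's rear face when resting on the side arm.
- rider (a joint): Position of the trailing pointer in m: 0 when pushed fully back against the side arm of the homed plate (a firm stop), grows along gauge x. It starts beyond the index clip. While the slide carries it, it reads the same as pull_slide.
- mark_tip (a point): Tip of the index clip: steel clip 16 mm long, 24 mm high, fixed on the outer edge of the graduated bar, 78 mm to the y side of the rod; axes as the gauge's. The trailing pointer is level with it when rider_tip and mark_tip have the same coordinate along gauge x: 33 to 55 mm of travel from home.
- cap_grip (a point): Middle of the locking cap's grip bar, on the cap's vertical axis, 94 mm up. Black bar 44 mm long, 16 mm wide, 76 to 108 mm up, on a disc of 43 mm diameter, on top of the housing. Locked, the bar lies along gauge x. A steel catch 67 mm high stands 25 to 39 mm from the axis: keep fingertips above it (at 78 mm or more before pressing).
- cap_press (a joint): How far the cap is pressed down, in m: 0 up, 0.008 fully down (firm stop); spring 4 N at 0, 8 N fully down. It must be down 6 mm or more to pass the catch, and springs up again by itself beyond it.
- cap_turn (a joint): Turn of the locking cap in rad: 0 locked, grows anticlockwise seen from above, stop at 1.22. Between about 0.08 and 0.8 it passes under the catch and only turns while pressed down. The slide is free above 0.9.
- mouse: Black computer mouse, 113 x 60 x 37 mm, loose bystander; origin on its underside.
- ref_block: Round steel hardness block, 64 mm diameter, 13 mm high, loose bystander; origin on its underside.
- weight: Brass weight with a knob, 29 mm diameter, 53 mm high, loose bystander; origin on its underside.

How it is judged (in metres and radians):
On the way, in this order (a step that is already met when the one before it is completed fails the run):
1. the trailing pointer is fully back (within 8 mm) and the cap is turned anticlockwise past 1.0 rad, the slide home (value of joint rider below 0.008 m and value of joint cap_turn above 1 rad and value of joint pull_slide below 0.006 m), for 0.1 s.
2. the slide is held out with the trailing pointer on its arm level with the index clip, within 5 mm, for 0.5 s (x of rider_tip in the frame of mark_tip between -0.005 and 0.005 m and x of pull_plate in the frame of mark_tip between -0.023 and -0.011 m), for 0.5 s.
At the end, for the whole second after the job is handed in: The pull slide is home (within 5 mm), the cap still turned free (past 1.0 rad), and the trailing pointer stands level with the index clip within 5 mm (value of joint pull_slide below 0.005 m and value of joint cap_turn above 1 rad and x of rider_tip in the frame of mark_tip between -0.005 and 0.005 m); the robot touches nothing.
It fails at once if the slide snaps back (faster than 0.4 m/s) (velocity of joint pull_slide below -0.4 m/s).
It fails at once if the mouse, the steel block or the brass weight is shifted by more than 20 mm (distance of any of mouse, ref_block, weight from where it was at the start of the episode above 0.02 m).
It also fails if it takes over 64 s, if anything falls off the work surface, if the arm or the gripper's body presses on something with over 40 N, if the wrist force passes 120 N, or if a joint passes its speed limit or range.

ROBOT

A 6-joint arm with a two-finger parallel gripper is mounted at the origin on a cart in front of the work surface, level with it; the furniture and walls round the work are solid. World frame = base frame: x ahead of the robot, y to its left, z up, the work surface at z = 0. Lengths are in mm, angles in degrees, forces in N, time in s.
With the tool pointing down it reaches from about 350 to 800 mm from the base axis. Payload 7.3 kg.
Tool frame: the origin (TCP) lies on the centre line of the jaws, within the pads' length; the fingertips stand 19 mm ahead of it and the grasp point (between the pads) is the TCP (bot.tip_reach is the distance from the TCP to the fingertips, in mm); x points along the fingers, y is the direction in which the jaws open and shut, and the axes are right-handed (so a half turn about x gives the same grasp; the last joint's range is limited). The gripper opens to 85 mm and grips with 20 to 120 N. Pads are 22 mm wide; open, the fingers measure 114 mm over their backs; the gripper's body (76 mm by 85 mm) begins 54 mm behind the grasp point. The pads swing forward as they close: fully open they stand 13 mm farther back than shut.
Start: joints at [59.244, 19.595, 87.324, -0, 73.075, -8.365], TCP at [199.974, 485.441, 250.322] pointing down, gripper open.
Joint ranges: [-145.02, 145.02], [-44.19, 115.74], [2.07, 154.8], [-57.11, 237.11], [16.16, 152.29], [-177.93, 177.93]. Speed limits (degrees/s): [147.25, 147.25, 180, 180, 180, 180].

INTERFACE

Orientations are given as [roll, pitch, yaw] about the fixed x, y, z axes, in that order (R = Rz(yaw) Ry(pitch) Rx(roll)).
In Python, from workcell import bot gives the robot as it stands.
- The arm moves only by the tool drive_tool, never from a script. Its arguments are lists of equal length, an entry for each row: "claw": the finger opening in mm, from 0 to 85.4; "offset": the shift along the tool's x, y, z in units of 300 mm (1.0 is 300 mm), a list of three; "twist": the turn about the tool's x in units of pi rad (1.0 is pi rad). In form: {"claw": [claw, ...], "offset": [[tx, ty, tz], ...], "twist": [twist, ...]}. A call has 1 to 5 rows; each row shifts and turns the commanded pose from where the row before left it, along the tool's axes as they then stand; what a row does not reach is not made up. A row lasts 1/8 s, in which the tool goes at most 62.5 mm and 10.7 degrees, less where a joint would pass 70% of its speed; a pose out of reach is approached as far as the arm can. A call with a number of a shift or a turn outside -1 to 1 is refused whole. A call with a gripper value outside its range is refused whole. The fingers move at their own pace and stop on an object; "grip_force" is the grip in N (left out, the last holds). Time passes only in rows, so rows that do not move let the fingers close. It gives the time, the measured TCP pose, the force and the opening at its end, in the units of the state.
- bot.state(): the state, without advancing time (a new reading comes with each control period).
- bot.get_image(name): name is "scene" or "top" or "wrist"; returns the picture (400x640x3 uint8, red, green, blue); there is no depth.
- bot.camera_model(name): a dict with "fx", "fy", "cx", "cy" (pixels), "dist_coeffs" ([k1, k2, p1, p2, k3] as OpenCV has them; the pictures are not rectified), "eye" and "attitude" of the camera in the world. Camera axes: x right, y down, z forward; pixel columns grow to the right and rows downward; lengths in mm; the calibration is good to about 2 mm. A picture is of the moment at which its call begins: read the wrist's pose just before it. camera_model takes no time and is no camera call; for the wrist camera it gives the pose at the moment of the call.
- bot.close_job(): hands the job in, once; it reports no verdict.
The state is a dict: "time": time; "q": joint angles; "joint_vel": joint speeds; "tau": joint torques, N m; "eef_pos": TCP position; "eef_rot": TCP orientation; "force": force on the tool from outside, world axes, zero at the start; "torque": the same for the moment, N m; "finger_gap": finger opening in mm.
Only numpy, scipy, OpenCV 4.12 (cv2) and the standard library are available. Lean on these libraries where they do the work, as an engineer would, in place of code of your own. Each camera call takes 0.05 s, during which the arm holds its last target.

## Working session

There is one attempt and no reset: what is moved stays moved. The work goes in short steps, Python scripts to look and compute and a tool call to move; the robot and the scene stay as the last step left them, time stands still between calls to the robot, and variables do not carry over. Pictures are saved under pics/ and viewed, and the job is handed in when it is done.

Besides the shell and the picture viewer there is one more tool, called as name(argument=value, ...) on one line, values as JSON. drive_tool: Moves the arm, as the interface text tells. Its arguments: {"type":"object","properties":{"claw":{"type":"array","items":{"type":"number"}},"offset":{"type":"array","items":{"type":"array","items":{"type":"number","minimum":-1,"maximum":1}}},"twist":{"type":"array","items":{"type":"number","minimum":-1,"maximum":1}},"grip_force":{"type":"number"}},"required":["claw","offset","twist"]}

```bash
ls; mkdir -p pics
python3 - <<'E'
from workcell import bot
import cv2
print(bot.state())
for n in ["scene","top","wrist"]:
    m=bot.camera_model(n); print(n,m)
    im=bot.get_image(n); cv2.imwrite(f"pics/{n}0.png",im[:,:,::-1])
E
```

```text
pics
{'time': 0.0, 'q': array([ 5.92441382e+01,  1.96373127e+01,  8.73771525e+01, -1.19383392e-03,
        7.30758061e+01, -8.36519133e+00]), 'joint_vel': array([ 0.0577741 ,  0.00186764, -0.04546813, -0.03586008,  0.05410258,
       -0.0791432 ]), 'tau': array([-3.03889392e-04, -4.33661377e+01, -2.46012515e+01, -2.76219916e-04,
        7.68328813e-03,  2.21489984e-05]), 'eef_pos': array([199.77291033, 485.09779464, 249.61848341]), 'eef_rot': array([ -97.64066096,   89.90972147, -120.03098297]), 'force': array([-0.05282776,  0.63926114,  0.17383546]), 'torque': array([ 0.01248021, -0.00632473,  0.03466425]), 'finger_gap': 85.62024460010679}
scene {'fx': 480.2699853883929, 'fy': 480.2699853883929, 'cx': 328.0303427038424, 'cy': 201.5482614324708, 'dist_coeffs': array([-0.02233259,  0.        ,  0.        ,  0.        ,  0.        ]), 'eye': array([ 206.46073701, -769.14200896,  801.73248209]), 'attitude': array([-135.3532729 ,    0.88186461,  -35.74017077])}
top {'fx': 492.65909318486695, 'fy': 492.65909318486695, 'cx': 321.61871788897514, 'cy': 196.19725772998856, 'dist_coeffs': array([-0.11033129,  0.        ,  0.        ,  0.        ,  0.        ]), 'eye': array([ 529.22882735, -172.15931801, 1164.96843465]), 'attitude': array([-1.75707991e+02, -1.41582193e-01, -9.12184422e+01])}
wrist {'fx': 283.43262432787407, 'fy': 283.43262432787407, 'cx': 319.2897823178216, 'cy': 207.34222805807838, 'dist_coeffs': array([-0.05029527,  0.        ,  0.        ,  0.        ,  0.        ]), 'eye': array([132.89602407, 511.35939617, 372.8393701 ]), 'attitude': array([1.63450075e+02, 4.35899475e-02, 6.75972831e+01])}
```

View pics/scene0.png

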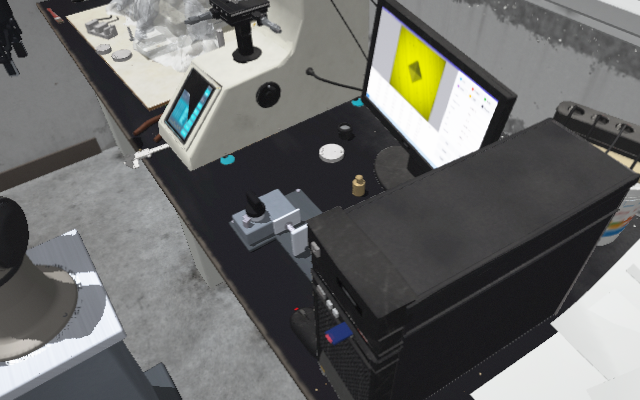

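View pics/top0.png

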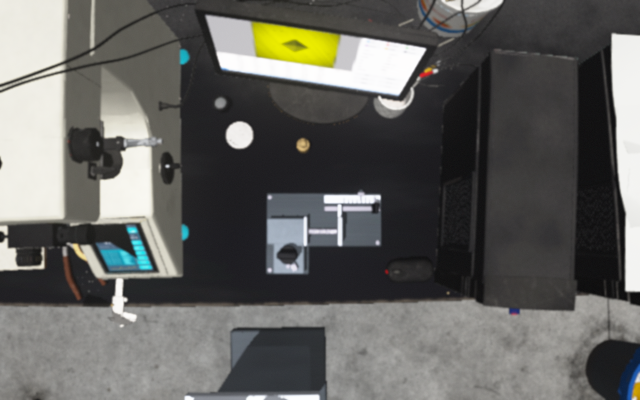

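View pics/wrist0.png

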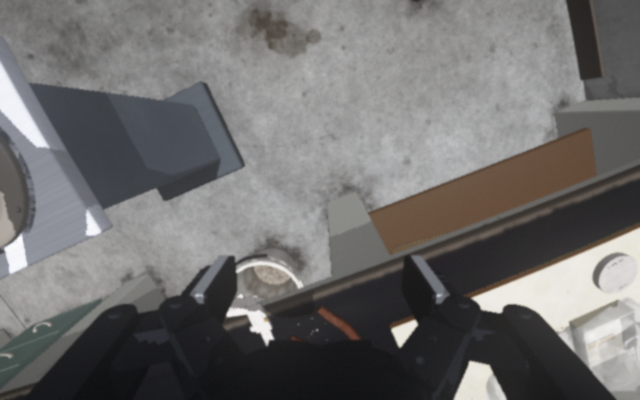

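```bash
cat > h.py <<'E'
from workcell import bot
import cv2, numpy as np
from scipy.spatial.transform import Rotation as R
def ray(m,u,v):
    K=np.array([[m['fx'],0,m['cx']],[0,m['fy'],m['cy']],[0,0,1]])
    p=cv2.undistortPoints(np.array([[[u,v]]],float),K,np.array(m['dist_coeffs']))[0,0]
    return np.array(m['eye']), R.from_euler('xyz',m['attitude'],degrees=True).as_matrix()@np.array([p[0],p[1],1.])
def onz(m,u,v,z):
    e,d=ray(m,u,v); return e+d*(z-e[2])/d[2]
def proj(m,P):
    K=np.array([[m['fx'],0,m['cx']],[0,m['fy'],m['cy']],[0,0,1]])
    Rm=R.from_euler('xyz',m['attitude'],degrees=True).as_matrix().T
    rv=cv2.Rodrigues(Rm)[0]
    return cv2.projectPoints(np.array(P,float).reshape(-1,1,3),rv,-Rm@np.array(m['eye']),K,np.array(m['dist_coeffs']))[0][:,0]
def tri(obs):
    A=np.zeros((3,3));b=np.zeros(3)
    for m,u,v in obs:
        e,d=ray(m,u,v); d/=np.linalg.norm(d); M=np.eye(3)-np.outer(d,d); A+=M;b+=M@e
    return np.linalg.solve(A,b)
E
python3 - <<'E'
from h import *
m=bot.camera_model('top')
im=cv2.imread('pics/top0.png'); c=im[180:290,250:450]
cv2.imwrite('pics/topc.png',cv2.resize(c,None,fx=4,fy=4,interpolation=cv2.INTER_CUBIC))
im=cv2.imread('pics/scene0.png'); c=im[170:290,210:350]
cv2.imwrite('pics/scenec.png',cv2.resize(c,None,fx=5,fy=5,interpolation=cv2.INTER_CUBIC))
for n,u,v,z in [("base tl",267,195,10),("tr",382,195,10),("br",382,245,10),("bl",267,273,10),("pc near",440,290,0),("pc topfront",483,305,350),("machine",183,278,0),("cap",288,253,108),("benchedge",300,302,0),("mouse",410,270,30),("weight",303,145,50),("disc",239,135,13)]:
    print(n,onz(m,u,v,z).round())
E
```

```text
base tl [621. -48.  10.]
tr [ 616. -319.   10.]
br [ 498. -316.   10.]
bl [439. -46.  10.]
pc near [ 388. -452.    0.]
pc topfront [ 403. -440.  350.]
machine [429. 156.   0.]
cap [ 488. -102.  108.]
benchedge [ 369. -121.    0.]
mouse [ 440. -376.   30.]
weight [ 731. -137.   50.]
disc [766.  16.  13.]
```

View pics/topc.png

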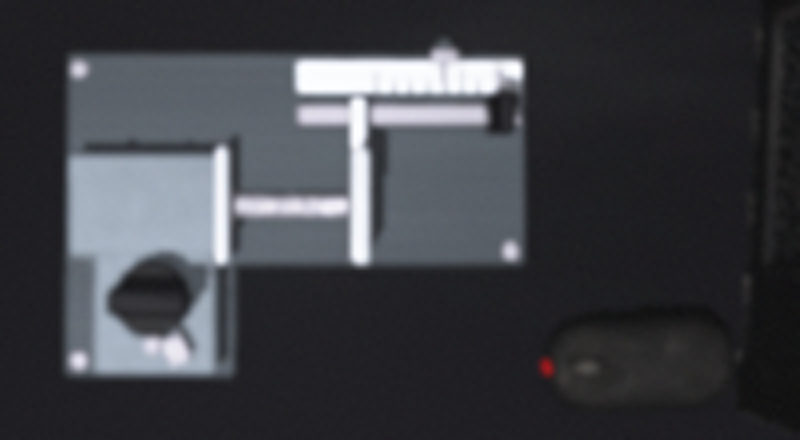

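View pics/scenec.png

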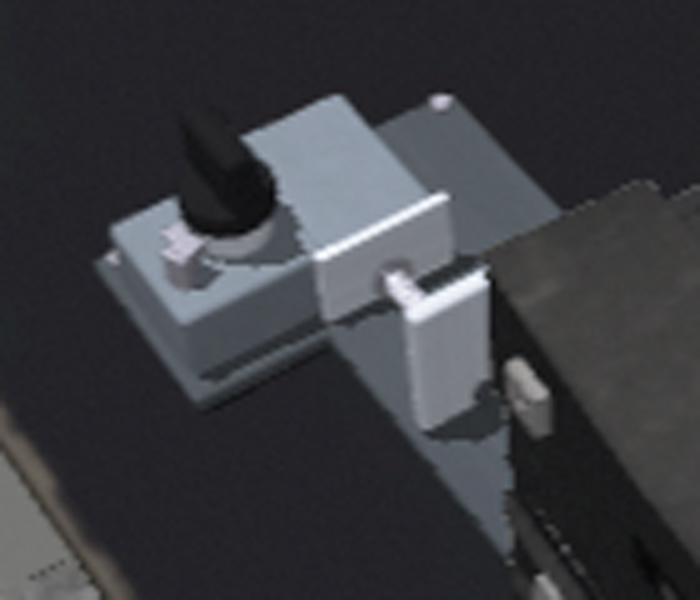

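```bash
cat >> h.py <<'E'
def tool():
    s=bot.state(); M=R.from_euler('xyz',s['eef_rot'],degrees=True).as_matrix(); return s,M
def gfit():
    m=bot.camera_model('top')
    px=[(266.5,193.5),(381.25,194.5),(381.25,246.25),(266.5,274.25)]
    g=np.array([(-110,90),(160,90),(160,-35),(-110,-100)],float)
    w=np.array([onz(m,u,v,10)[:2] for u,v in px])
    gm,wm=g.mean(0),w.mean(0); U,S,V=np.linalg.svd((g-gm).T@(w-wm)); Rr=(U@V).T
    t=wm-Rr@gm; return Rr,t,(g@Rr.T+t-w)
E
python3 - <<'E'
from h import *
s,M=tool(); print(M.round(3))
Rr,t,res=gfit(); print(Rr,t,res.round(1),np.degrees(np.arctan2(Rr[1,0],Rr[0,0])))
m=bot.camera_model('top')
# candidates
for n,u,v,z in [("clip",250+445/4,180+48/4,50),("platetop",250+361/4,180+207/4,87),("rider",250+503/4,180+108/4,68),("cap",250+148/4,180+298/4,108)]:
    p=onz(m,u,v,z); print(n,p.round(),(Rr.T@(p[:2]-t)).round(1))
E
```

```text
[[-0.001  0.381  0.925]
 [-0.001  0.925 -0.381]
 [-1.    -0.001 -0.   ]]
[[-0.0233722   0.99972683]
 [-0.99972683 -0.0233722 ]] [ 532.65703353 -155.48812938] [[ 0.3 -0.4]
 [ 2.  -0.1]
 [-1.5 -0.7]
 [-0.8  1.3]] -91.33925022669494
clip [ 620. -267.   50.] [109.4  90.4]
platetop [ 531. -216.   87.] [60.1  0.1]
rider [ 585. -297.   68.] [140.2  55.4]
cap [ 485. -100.  108.] [-54.5 -48.8]
```

drive_tool(claw=[85,85,85,85,85], offset=[[0,-0.13,0.13],[0,-0.13,0.13],[0,-0.13,0.13],[0,-0.13,0.13],[0,-0.13,0.13]], twist=[0,0,0,0,0])

```text
time: 0.78
eef_pos: [306.3, 229.2, 250.3]
eef_rot: [39.5, 90.0, 17.2]
force: [1.8, -0.3, -0.1]
finger_gap: 85.2
```

drive_tool(claw=[40,40,40,40,40], offset=[[0,-0.13,0.13],[0,-0.13,0.13],[0,-0.13,0.13],[0,-0.13,0.13],[0,-0.13,0.13]], twist=[0,0,0,0,0])

```text
time: 1.4
eef_pos: [412.3, -25.5, 250.3]
eef_rot: [57.5, 90.0, 35.1]
force: [1.2, 1.1, 0.5]
finger_gap: 40.0
```

drive_tool(claw=[0,0,0,0,0], offset=[[0,-0.13,0.13],[0,0,0],[0,0,0],[0,0,0],[0,0,0]], twist=[0,0.059,0.059,0.059,0.059])

```text
time: 2.02
eef_pos: [433.0, -74.7, 250.1]
eef_rot: [-142.8, 90.0, 152.0]
force: [0.3, 0.6, 0.2]
finger_gap: -0.4
```

drive_tool(claw=[0,0,0,0], offset=[[0,0,0],[0,0,0],[0,0,0],[0,0,0]], twist=[0.059,0.059,0.029,0])

```text
time: 2.52
eef_pos: [433.1, -74.6, 250.1]
eef_rot: [-118.8, 90.0, 149.9]
force: [-0.3, 0.0, 0.6]
finger_gap: 0.2
```

```bash
cat >> h.py <<'E'
def rep():
    s,M=tool(); Rr,t,_=gfit(); p=s['eef_pos']
    print("t",round(s['time'],2),"pos",p.round(1),"gauge",(Rr.T@(p[:2]-t)).round(1),"tip z",round(p[2]-19,1),"yaw ty",np.degrees(np.arctan2(M[1,1],M[0,1])).round(2),"F",s['force'].round(1),"gap",round(s['finger_gap'],1))
def shot(n,name):
    m=bot.camera_model(n); im=bot.get_image(n)[:,:,::-1].copy(); cv2.imwrite(f"pics/{name}.png",im)
    import pickle; pickle.dump(m,open(f"pics/{name}.pkl","wb")); return m,im
E
python3 - <<'E'
from h import *
rep(); m,im=shot('wrist','w1'); print(m['eye'],m['attitude'])
E
```

```text
t 2.52 pos [433.1 -74.6 250.1] gauge [ -78.5 -101.4] tip z 231.1 yaw ty -1.28 F [-0.3  0.   0.6] gap 0.2
[434.85114239  -3.63652256 373.26343822] [ 1.63478822e+02  1.64728764e-02 -1.29086115e+00]
```

View pics/w1.png

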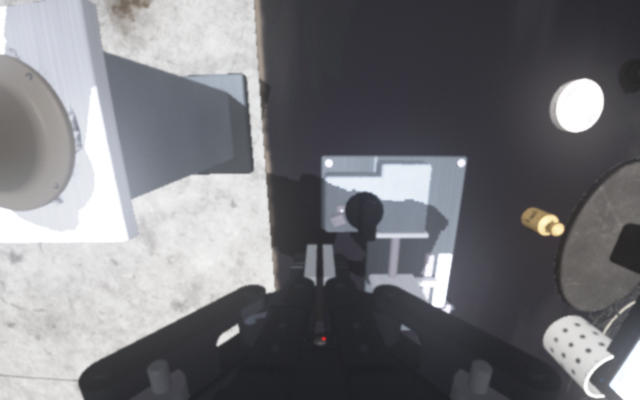

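drive_tool(claw=[0,0,0,0,0], offset=[[0,0.08,0.165],[0,0.08,0.165],[0,0.08,0.165],[0,0.08,0.165],[0,0.08,0.165]], twist=[0,0,0,0,0])

```text
time: 3.2
eef_pos: [548.0, -326.5, 250.1]
eef_rot: [-174.8, 90.0, 94.0]
force: [0.6, 0.2, -0.3]
finger_gap: -0.0
```

drive_tool(claw=[0], offset=[[0,0,0]], twist=[0])

```text
time: 3.32
eef_pos: [547.7, -328.1, 248.2]
eef_rot: [-110.7, 89.9, 157.9]
force: [-0.3, 0.5, -0.1]
finger_gap: -0.1
```

Run:
```python
from h import *
rep(); m,im=shot('wrist','w2'); print(m['eye'],m['attitude'])
cv2.imwrite('pics/w2c.png',cv2.resize(im[100:300,200:520],None,fx=2.5,fy=2.5,interpolation=cv2.INTER_CUBIC))
```

```text
t 3.33 pos [ 547.7 -328.1  248.2] gauge [172.3  19. ] tip z 229.2 yaw ty -1.41 F [-0.3  0.5 -0.1] gap -0.1
[ 549.72572732 -257.24888616  371.35140633] [ 1.63494545e+02  7.31203282e-02 -1.41885316e+00]
```

View pics/w2.png

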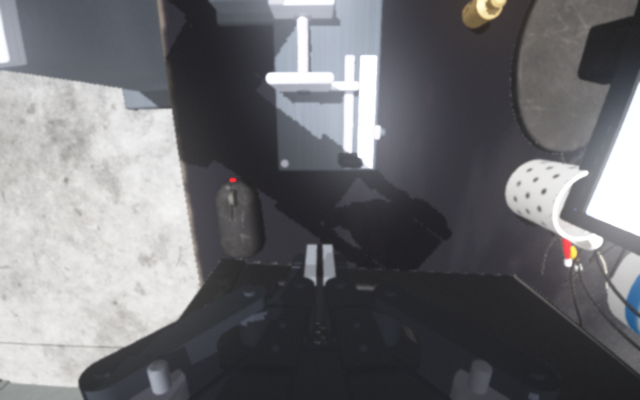

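View pics/w2c.png

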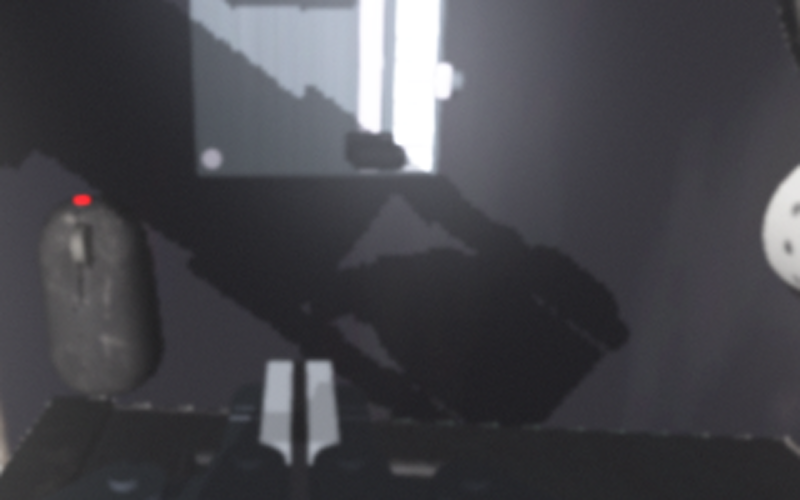

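Run:
```python
from h import *
import pickle
m=pickle.load(open('pics/w2.pkl','rb')); mt=bot.camera_model('top')
Rr,t,_=gfit(); G=lambda p:np.r_[Rr.T@(p[:2]-t),p[2]].round(1)
print("clip tri",G(tri([(m,379,132.5),(mt,361.25,192)])))
for z in (24,40,50): print("clip",z,G(onz(m,379,132.5,z)),G(onz(mt,361.25,192,z)))
print("rider tri",G(tri([(m,200+375/2.5,100+152/2.5),(mt,375.7,207)])), G(onz(m,350,161,68)))
# base corners seen by wrist z=10
for u,v in [(200+198/2.5,100+175/2.5),(200+437/2.5,100+175/2.5)]: print("corner",G(onz(m,u,v,10)))
# plate top edge ends z=87
for u,v in [(266,78),(333,78)]: print("plate",G(onz(m,u,v,87)))
```

```text
clip tri [112.3  93.7   7.7]
clip 24 [111.3  90.1  24. ] [111.6  92.6  24. ]
clip 40 [110.9  86.9  40. ] [110.2  91.3  40. ]
clip 50 [110.6  84.8  50. ] [109.4  90.4  50. ]
rider tri [147.8  58.9   1.1] [139.7  51.8  68. ]
corner [158.4 -32.5  10. ]
corner [158.5  90.1  10. ]
plate [ 59.8 -30.5  87. ]
plate [60.1 31.9 87. ]
```

drive_tool(claw=[0,0,0,0], offset=[[0.1,0.05,0],[0.1,0.05,0],[0.1,0,0],[0,0,0]], twist=[0,0,0,0])

```text
time: 3.88
eef_pos: [576.2, -323.4, 158.1]
eef_rot: [-127.3, 89.7, 141.5]
force: [-0.3, 0.1, -0.7]
finger_gap: 0.4
```

Run:
```python
from h import *
rep(); m,im=shot('wrist','w3')
cv2.imwrite('pics/w3c.png',cv2.resize(im[60:260,200:520],None,fx=2.5,fy=2.5,interpolation=cv2.INTER_CUBIC))
```

```text
t 3.88 pos [ 576.2 -323.4  158.1] gauge [166.8  47.4] tip z 139.1 yaw ty -1.21 F [-0.3  0.1 -0.7] gap 0.4
```

View pics/w3c.png

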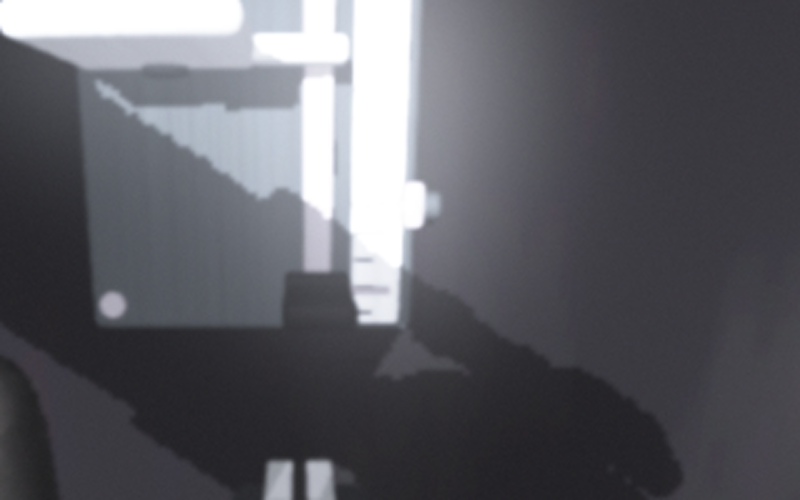

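Run:
```python
from h import *
import pickle
m2=pickle.load(open('pics/w2.pkl','rb'));m3=pickle.load(open('pics/w3.pkl','rb')); mt=bot.camera_model('top')
Rr,t,_=gfit(); G=lambda p:np.r_[Rr.T@(p[:2]-t),p[2]].round(1)
print("clip tri",G(tri([(m2,377.2,132),(m3,366,142)])),G(tri([(m2,377.2,132),(m3,366,142),(mt,361.25,192)])))
for z in (24,34,40,50): print("clip",z,G(onz(m2,377.2,132,z)),G(onz(m3,366,142,z)))
f=lambda u,v:(200+u/2.5,60+v/2.5)
print("rider far edge top",G(onz(m3,*f(320,327),68)),"rear top edge?",[G(onz(m3,*f(320,v),68)) for v in (272,300,312)])
for u,v in [(97,326),(405,324)]: print("corner",G(onz(m3,*f(u,v),10)))
print("screw",G(onz(m3,*f(112,305),10)),"plate side arm top",G(onz(m3,*f(300,33),36)),G(onz(m3,*f(300,62),36)))
print("plate top edges",G(onz(m3,*f(100,37),87)))
```

```text
clip tri [111.   88.8  20.2] [112.9  94.3  -7.9]
clip 24 [110.8  87.9  24. ] [111.   88.4  24. ]
clip 34 [110.5  86.   34. ] [110.4  86.8  34. ]
clip 40 [110.3  84.8  40. ] [110.1  85.9  40. ]
clip 50 [110.   82.8  50. ] [109.5  84.3  50. ]
rider far edge top [145.5  53.8  68. ] rear top edge? [array([128.5,  53.7,  68. ]), array([137. ,  53.7,  68. ]), array([140.8,  53.8,  68. ])]
corner [158.7 -32.5  10. ]
corner [157.5  88.8  10. ]
screw [150.2 -26.   10. ] plate side arm top [56.3 47.4 36. ] [65.  47.4 36. ]
plate top edges [65.3 -3.6 87. ]
```

drive_tool(claw=[0,0,0,0,0], offset=[[0.15,-0.01,0],[0.147,0,0],[0,0,0],[0,0,-0.04],[0,0,-0.04]], twist=[0,0,0,0,0], grip_force=60)

```text
time: 4.55
eef_pos: [576.3, -301.6, 74.2]
eef_rot: [55.6, 89.7, -35.7]
force: [0.2, -1.9, 1.5]
finger_gap: -0.3
```

Run:
```python
from h import *
rep(); m,im=shot('wrist','w4')
```

```text
t 4.55 pos [ 576.3 -301.6   74.2] gauge [145.1  47.1] tip z 55.2 yaw ty -1.32 F [ 0.2 -1.9  1.5] gap -0.3
```

View pics/w4.png

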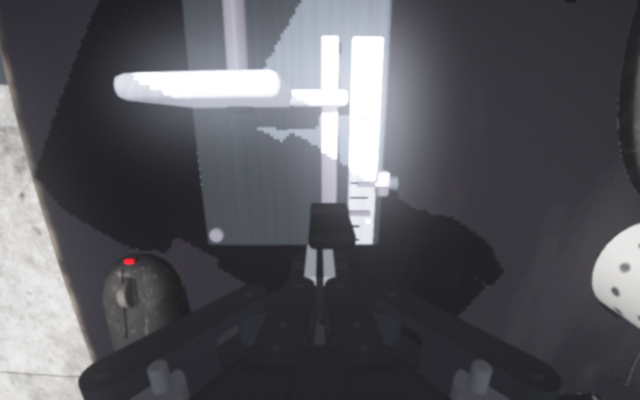

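drive_tool(claw=[0,0,0,0,0], offset=[[0,0,-0.05],[0,0,-0.05],[0,0,-0.03],[0,0,0],[0,0,0]], twist=[0,0,0,0,0])

```text
time: 5.22
eef_pos: [575.7, -262.3, 70.8]
eef_rot: [-132.3, 89.9, 136.4]
force: [-0.1, 1.1, -0.4]
finger_gap: 0.1
```

Run:
```python
from h import *
rep(); m,im=shot('wrist','w5')
```

```text
t 5.22 pos [ 575.7 -262.3   70.8] gauge [105.8  45.5] tip z 51.8 yaw ty -1.33 F [-0.1  1.1 -0.4] gap 0.1
```

View pics/w5.png

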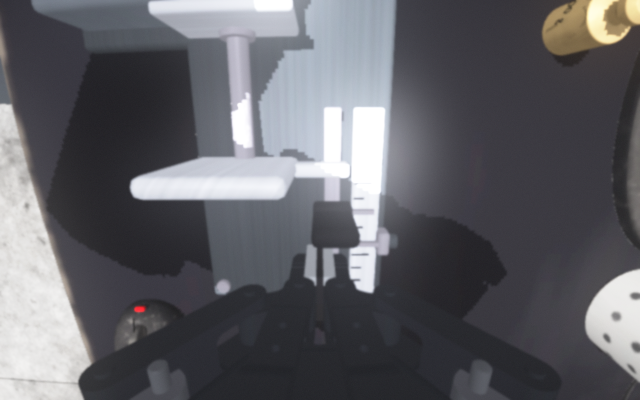

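Run:
```python
from h import *
import pickle
m=pickle.load(open('pics/w5.pkl','rb'))
Rr,t,_=gfit(); G=lambda p:np.r_[Rr.T@(p[:2]-t),p[2]].round(1)
print([G(onz(m,335,v,68)) for v in (225,235,246)])
print([G(onz(m,385,242,z)) for z in (24,40,50)])
print("pointer",[G(onz(m,365,240,z)) for z in (24,40,50)])
print("arm",[G(onz(m,325,v,36)) for v in (165,178)], "plate",[G(onz(m,220,v,87)) for v in (180,197)])
im=cv2.imread('pics/w5.png')
cv2.imwrite('pics/w5c.png',cv2.resize(im[150:300,280:420],None,fx=4,fy=4,interpolation=cv2.INTER_CUBIC))
```

```text
[array([80.9, 53.1, 68. ]), array([86. , 53.1, 68. ]), array([91.7, 53.2, 68. ])]
[array([108.7,  88.4,  24. ]), array([101.8,  84.4,  40. ]), array([97.4, 81.9, 50. ])]
pointer [array([107.3,  75.3,  24. ]), array([100.5,  72.5,  40. ]), array([96.2, 70.8, 50. ])]
arm [array([57. , 48.8, 36. ]), array([64.4, 48.8, 36. ])] plate [array([55.6,  7.4, 87. ]), array([62.3,  6.7, 87. ])]
```

View pics/w5c.png

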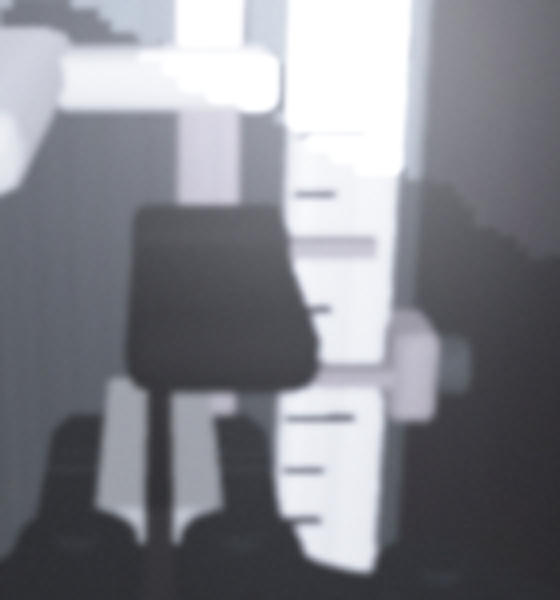

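drive_tool(claw=[0,0,0,0], offset=[[0,0,-0.02],[0,0,-0.02],[0,0,-0.01],[0,0,0]], twist=[0,0,0,0])

```text
time: 5.78
eef_pos: [576.3, -247.0, 71.2]
eef_rot: [-169.0, 90.0, 99.7]
force: [-0.5, 0.1, 0.0]
finger_gap: 0.0
```

Run:
```python
from h import *
import pickle
rep(); m,im=shot('wrist','w6')
cv2.imwrite('pics/w6c.png',cv2.resize(im[150:300,280:420],None,fx=4,fy=4,interpolation=cv2.INTER_CUBIC))
Rr,t,_=gfit(); G=lambda p:np.r_[Rr.T@(p[:2]-t),p[2]].round(1)
L=lambda n:pickle.load(open(f'pics/{n}.pkl','rb'))
print(G(tri([(L('w2'),377.2,132),(L('w3'),366,142),(L('w5'),383.7,241.2)])))
print([G(onz(L('w5'),363,211.5,z)) for z in (24,30,36,40)],[G(onz(L('w5'),370,243.8,z)) for z in (24,30,36,40)])
```

```text
t 5.78 pos [ 576.3 -247.    71.2] gauge [90.4 45.7] tip z 52.2 yaw ty -1.31 F [-0.5  0.1  0. ] gap 0.0
[111.2  89.3  17. ]
[array([87.9, 73.1, 24. ]), array([86.1, 72.1, 30. ]), array([84.2, 71.2, 36. ]), array([82.9, 70.5, 40. ])] [array([110. ,  78.7,  24. ]), array([107.3,  77.5,  30. ]), array([104.7,  76.3,  36. ]), array([102.9,  75.6,  40. ])]
```

View pics/w6c.png

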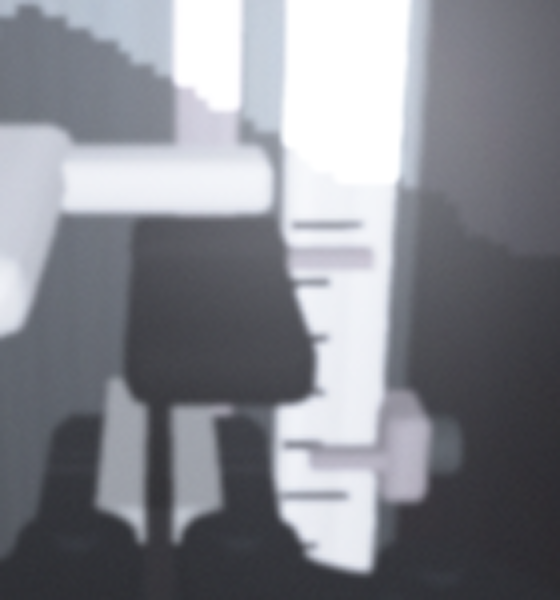

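drive_tool(claw=[0,0,0,0], offset=[[0,0,-0.008],[0,0,-0.008],[0,0,0],[0,0,0]], twist=[0,0,0,0])

```text
time: 6.32
eef_pos: [576.4, -242.5, 71.2]
eef_rot: [-179.6, 90.0, 89.0]
force: [-0.3, 0.3, -0.8]
finger_gap: 0.2
```

Run:
```python
from h import *
rep()
m,im=shot('wrist','w7')
cv2.imwrite('pics/w7c.png',cv2.resize(im[150:300,280:420],None,fx=4,fy=4,interpolation=cv2.INTER_CUBIC))
```

```text
t 6.33 pos [ 576.4 -242.5   71.2] gauge [85.9 45.7] tip z 52.2 yaw ty -1.33 F [-0.3  0.3 -0.8] gap 0.2
```

View pics/w7c.png

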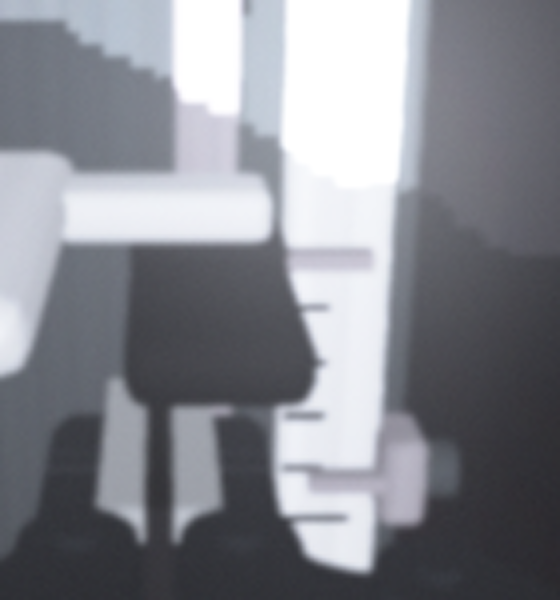

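drive_tool(claw=[0,0,0,0], offset=[[0,0,-0.01],[0,0,-0.01],[0,0,0],[0,0,0]], twist=[0,0,0,0])

```text
time: 6.88
eef_pos: [576.4, -241.9, 71.4]
eef_rot: [13.2, 89.5, -78.2]
force: [-2.4, -19.7, -4.6]
finger_gap: -0.2
```

Run:
```python
from h import *
rep()
m,im=shot('wrist','w8')
cv2.imwrite('pics/w8c.png',cv2.resize(im[150:300,280:420],None,fx=4,fy=4,interpolation=cv2.INTER_CUBIC))
```

```text
t 6.88 pos [ 576.4 -241.9   71.4] gauge [85.3 45.8] tip z 52.4 yaw ty -1.36 F [ -2.4 -19.7  -4.6] gap -0.2
```

View pics/w8c.png

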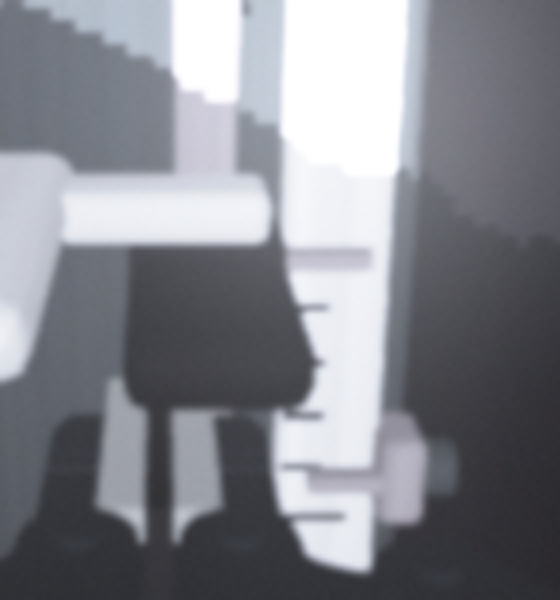

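drive_tool(claw=[0,0], offset=[[0,0,0.03],[0,0,0.02]], twist=[0,0])

```text
time: 7.18
eef_pos: [576.1, -251.8, 71.1]
eef_rot: [-164.4, 90.0, 104.3]
force: [0.3, 0.5, -0.1]
finger_gap: -0.0
```

Run:
```python
from h import *
import pickle
rep()
Rr,t,_=gfit(); G=lambda p:np.r_[Rr.T@(p[:2]-t),p[2]].round(1)
L=lambda n:pickle.load(open(f'pics/{n}.pkl','rb'))
for z in (24,30,36,42): print(z,G(onz(L('w8'),362.5,214.5,z)),G(onz(L('w8'),366,269.75,z)),G(onz(L('w8'),381,267,z)))
f=lambda u,v:(280+u/4,150+v/4)
def T(*a): print("tri",G(tri([(L(n),*f(u,v)) for n,u,v in a])))
T(('w5',350,375),('w8',345,479),('w6',347,457)) # blade
T(('w5',415,365),('w8',403,469),('w6',406,447)) # block
T(('w5',315,418),('w8',310,516)) # tick? long
```

```text
t 7.17 pos [ 576.1 -251.8   71.1] gauge [95.3 45.6] tip z 52.1 yaw ty -1.35 F [ 0.3  0.5 -0.1] gap -0.0
24 [70.1 73.4 24. ] [109.4  77.6  24. ] [107.4  87.6  24. ]
30 [68.1 72.4 30. ] [106.   76.4  30. ] [104.1  86.1  30. ]
36 [66.1 71.4 36. ] [102.7  75.3  36. ] [100.8  84.7  36. ]
42 [64.1 70.5 42. ] [99.3 74.2 42. ] [97.5 83.2 42. ]
tri [111.8  78.2  19.8]
tri [110.2  88.6  19.4]
tri [122.3  73.3  14.5]
```

drive_tool(claw=[0,0,45,45,45], offset=[[-0.2,0,0],[-0.15,-0.05,-0.05],[0,-0.13,-0.15],[0,-0.14,-0.15],[0,0,0]], twist=[0,0,0,0,0])

```text
time: 7.8
eef_pos: [478.9, -140.7, 175.8]
eef_rot: [-122.9, 89.7, 146.0]
force: [1.3, -0.1, 1.0]
finger_gap: 45.4
```

drive_tool(claw=[45], offset=[[0,0,0]], twist=[0])

```text
time: 7.92
eef_pos: [483.4, -144.5, 176.8]
eef_rot: [72.2, 89.9, -19.1]
force: [0.4, -0.7, 0.3]
finger_gap: 45.1
```

Run:
```python
from h import *
rep()
m,im=shot('wrist','w9')
```

```text
t 7.92 pos [ 483.4 -144.5  176.8] gauge [ -9.8 -49.5] tip z 157.8 yaw ty -1.29 F [ 0.4 -0.7  0.3] gap 45.1
```

View pics/w9.png

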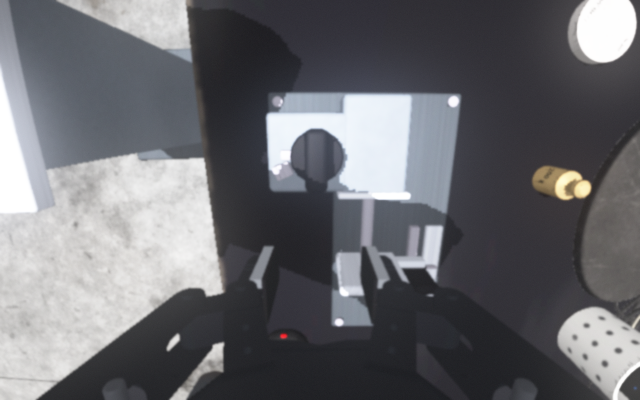

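Run:
```python
from h import *
im=cv2.imread('pics/w9.png')
c=cv2.resize(im[110:210,260:380],None,fx=6,fy=6,interpolation=cv2.INTER_CUBIC)
c=np.clip(c.astype(float)*1.0,0,255); c=(255*(c/255)**0.45).astype(np.uint8)
cv2.imwrite('pics/w9c.png',c)
```

```text
(no output)
```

View pics/w9c.png

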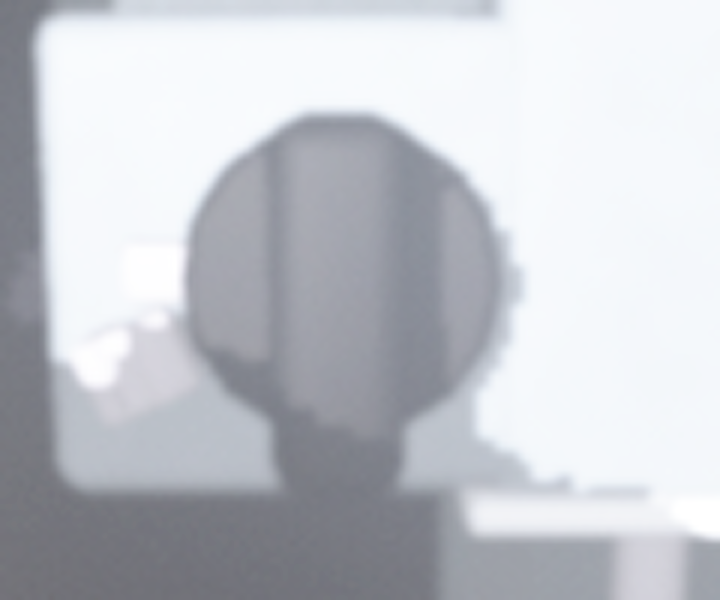

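Run:
```python
from h import *
import pickle
Rr,t,_=gfit(); G=lambda p:np.r_[Rr.T@(p[:2]-t),p[2]].round(1)
m=pickle.load(open('pics/w9.pkl','rb')); f=lambda u,v:(260+u/6,110+v/6)
for z in (62,76): print(z,G(onz(m,*f(343,268),z)),[G(onz(m,*f(u,268),z)) for u in (187,500)],G(onz(m,*f(343,112),z)))
for z in (108,): print([G(onz(m,*f(u,v),z)) for u,v in ((275,280),(392,280),(335,117),(335,130),(335,435),(335,490))])
mt=bot.camera_model('top'); print("top bar",G(onz(mt,250+148/4,180+298/4,108)))
print("corners",G(onz(m,267,94,10)),G(onz(m,461,94,10)))
```

```text
62 [-55.8 -50.9  62. ] [array([-55.8, -72.5,  62. ]), array([-55.8, -29.2,  62. ])] [-76.7 -50.9  62. ]
76 [-57.2 -50.8  76. ] [array([-57.2, -71.2,  76. ]), array([-57.3, -30.4,  76. ])] [-77.  -50.8  76. ]
[array([-59.3, -58.3, 108. ]), array([-59.3, -45.2, 108. ]), array([-77. , -51.5, 108. ]), array([-75.6, -51.5, 108. ]), array([-41.6, -51.6, 108. ]), array([-35.1, -51.6, 108. ])]
top bar [-54.5 -48.8 108. ]
corners [-108.3  -99.4   10. ] [-109.7   88.8   10. ]
```

drive_tool(claw=[45,45,45,45,45], offset=[[0,-0.005,-0.077],[0,0,-0.077],[0.12,0,0],[0,0,0],[0,0,0]], twist=[0,0,0,0,0])

```text
time: 8.6
eef_pos: [483.1, -99.1, 140.8]
eef_rot: [76.2, 89.9, -15.2]
force: [-0.2, -0.6, -0.5]
finger_gap: 45.2
```

Run:
```python
from h import *
rep(); print(bot.tip_reach)
m,im=shot('wrist','w10')
c=im[100:380,160:480]; c=(255*(c/255)**0.6).astype(np.uint8)
cv2.imwrite('pics/w10c.png',cv2.resize(c,None,fx=2,fy=2))
```

```text
t 8.6 pos [483.1 -99.1 140.8] gauge [-55.2 -50.8] tip z 121.8 yaw ty -1.38 F [-0.2 -0.6 -0.5] gap 45.2
19.0
```

View pics/w10c.png

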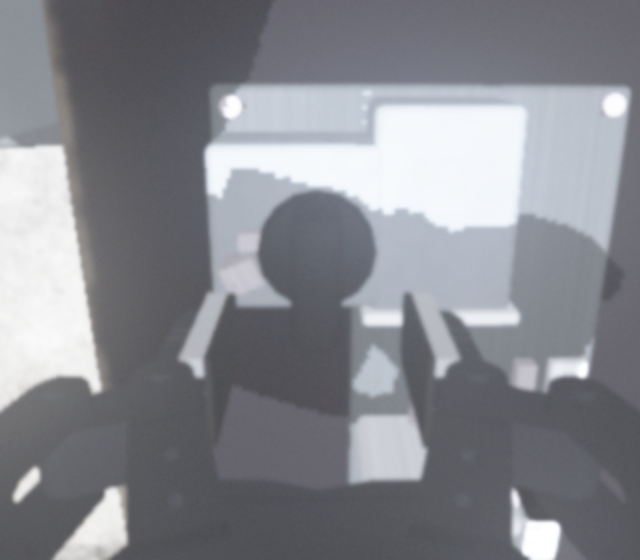

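drive_tool(claw=[45,45,45,12,12], offset=[[0.07,0,0],[0.067,0,0],[0,0,0],[0,0,0],[0,0,0]], twist=[0,0,0,0,0], grip_force=60)

```text
time: 9.28
eef_pos: [482.4, -98.6, 100.2]
eef_rot: [56.3, 89.9, -35.0]
force: [-0.7, -0.8, 3.9]
finger_gap: 15.1
```

drive_tool(claw=[10,10,10], offset=[[0,0,0],[0,0,0],[0,0,0]], twist=[0,0,0])

```text
time: 9.65
eef_pos: [482.5, -98.6, 99.4]
eef_rot: [60.7, 89.9, -30.6]
force: [-1.6, -2.5, 3.4]
finger_gap: 14.6
```

Run:
```python
from h import *
rep(); print(bot.state()['torque'])
m,im=shot('wrist','w11')
c=im[100:380,160:480]; c=(255*(c/255)**0.6).astype(np.uint8)
cv2.imwrite('pics/w11c.png',cv2.resize(c,None,fx=2,fy=2))
```

```text
t 9.65 pos [482.5 -98.6  99.4] gauge [-55.7 -51.5] tip z 80.4 yaw ty -1.33 F [-1.6 -2.5  3.4] gap 14.6
[-0.38500038  0.16009683  0.00672823]
```

View pics/w11c.png

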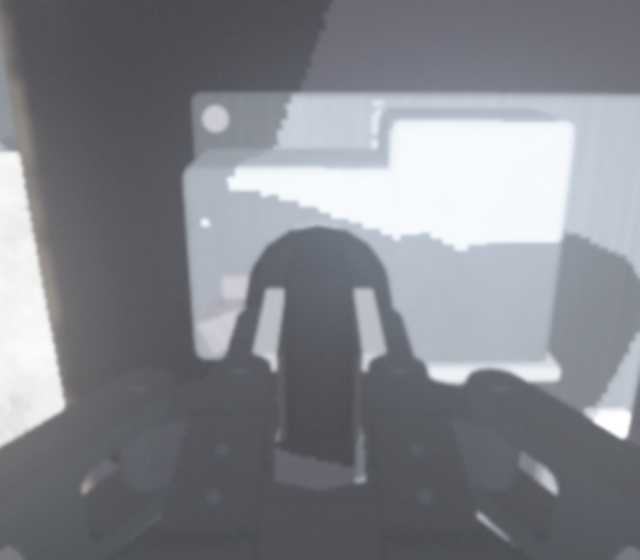

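drive_tool(claw=[10,10,10], offset=[[0.015,0,0],[0.015,0,0],[0,0,0]], twist=[0,0,0])

```text
time: 10.07
eef_pos: [482.6, -98.6, 92.3]
eef_rot: [62.7, 89.9, -28.6]
force: [-8.2, -0.2, 27.9]
finger_gap: 15.4
```

drive_tool(claw=[10,10,10], offset=[[0,0,0],[0,0,0],[0,0,0]], twist=[-0.05,-0.05,-0.05])

```text
time: 10.45
eef_pos: [483.1, -98.5, 92.3]
eef_rot: [49.6, 89.8, -14.5]
force: [-5.3, 1.3, 25.0]
finger_gap: 15.1
```

Run:
```python
from h import *
rep(); print(bot.state()['torque'])
```

```text
t 10.45 pos [483.1 -98.5  92.3] gauge [-55.9 -50.8] tip z 73.3 yaw ty 25.96 F [-5.3  1.3 25. ] gap 15.1
[0.21076667 1.05593964 0.07007868]
```

Turning freely, without resisting torque. Continue.

drive_tool(claw=[10,10,10,10,10], offset=[[0,0,0],[0,0,0],[0,0,0],[0,0,0],[0,0,0]], twist=[-0.05,-0.05,-0.05,-0.05,-0.04])

```text
time: 11.08
eef_pos: [483.6, -97.7, 92.3]
eef_rot: [25.3, 89.8, 4.4]
force: [-3.1, 5.0, 24.8]
finger_gap: 14.7
```

Run:
```python
from h import *
rep(); print(bot.state()['torque'])
```

```text
t 11.07 pos [483.6 -97.7  92.3] gauge [-56.6 -50.4] tip z 73.3 yaw ty 69.1 F [-3.1  5.  24.8] gap 14.7
[ 0.97191644  0.65997351 -0.13065331]
```

drive_tool(claw=[10,10,10], offset=[[0,0,0],[-0.025,0,0],[-0.01,0,0]], twist=[-0.015,0,0])

```text
time: 11.45
eef_pos: [483.2, -97.6, 100.8]
eef_rot: [47.4, 89.8, 28.8]
force: [5.9, 2.5, -16.3]
finger_gap: 14.8
```

Run:
```python
from h import *
rep(); print(bot.state()['torque'])
m,im=shot('wrist','w12')
c=im[100:380,160:480]; c=(255*(c/255)**0.6).astype(np.uint8)
cv2.imwrite('pics/w12c.png',cv2.resize(c,None,fx=2,fy=2))
```

```text
t 11.45 pos [483.2 -97.6 100.8] gauge [-56.7 -50.8] tip z 81.8 yaw ty 71.43 F [  5.9   2.5 -16.3] gap 14.8
[ 0.38883643 -1.14853817 -0.90261511]
```

View pics/w12c.png

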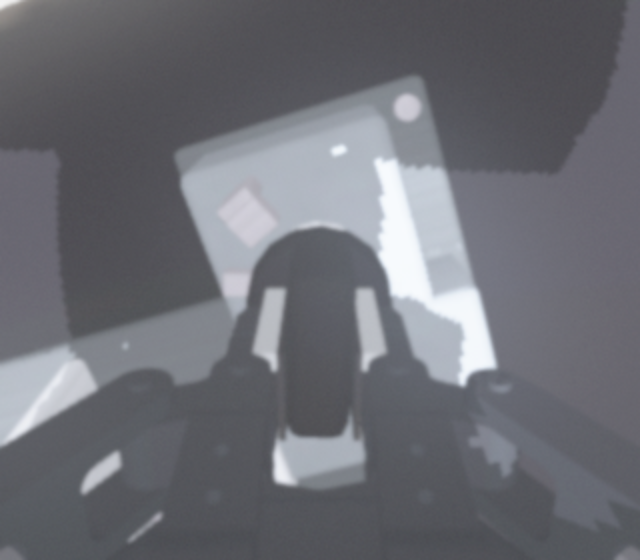

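drive_tool(claw=[10,45,45,45,45], offset=[[0.007,0,0],[0,0,0],[0,0,0],[-0.12,0,0],[-0.15,0,0]], twist=[0,0,0,0,0])

```text
time: 12.12
eef_pos: [481.2, -98.1, 179.2]
eef_rot: [-178.2, 89.8, 163.4]
force: [0.7, -0.5, 0.3]
finger_gap: 44.8
```

drive_tool(claw=[45,20,0,0,0], offset=[[-0.05,0,0],[0,0,0],[0,0,0],[0,0,0],[0,0,0]], twist=[0,0.055,0.055,0.055,0.055])

```text
time: 12.75
eef_pos: [481.8, -98.3, 194.1]
eef_rot: [-130.3, 89.9, 171.4]
force: [-0.4, 1.0, 0.3]
finger_gap: -0.1
```

drive_tool(claw=[0,0,0,0,0], offset=[[0,0,0],[0,0,0],[0,0,0],[0,0,0],[0,0,0]], twist=[0.055,0.055,0.055,0.02,0])

```text
time: 13.38
eef_pos: [481.9, -98.3, 194.1]
eef_rot: [-100.1, 89.9, 168.6]
force: [0.4, -0.2, -1.1]
finger_gap: -0.1
```

Run:
```python
from h import *
rep()
m,im=shot('wrist','w13')
```

```text
t 13.38 pos [481.9 -98.3 194.1] gauge [-56.  -52.1] tip z 175.1 yaw ty -1.28 F [ 0.4 -0.2 -1.1] gap -0.1
```

View pics/w13.png

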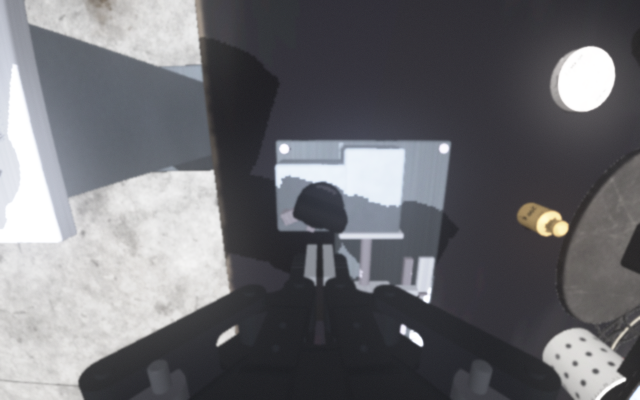

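drive_tool(claw=[0,0,0,0,0], offset=[[0,0.087,0.13],[0,0.087,0.13],[0.1,0,0],[0.1,0,0],[0.1,0,0]], twist=[0,0,0,0,0])

```text
time: 14.05
eef_pos: [532.4, -177.6, 103.3]
eef_rot: [-115.2, 90.0, 153.5]
force: [0.5, -0.2, -0.2]
finger_gap: 0.1
```

drive_tool(claw=[0], offset=[[0,0,0]], twist=[0])

```text
time: 14.18
eef_pos: [531.1, -176.8, 102.4]
eef_rot: [-114.8, 89.7, 153.9]
force: [0.2, -0.7, 0.6]
finger_gap: 0.0
```

Run:
```python
from h import *
rep()
m,im=shot('wrist','w14'); shot('scene','s14'); m,im=shot('top','t14')
cv2.imwrite('pics/t14c.png',cv2.resize(im[180:290,250:450],None,fx=4,fy=4,interpolation=cv2.INTER_CUBIC))
```

```text
t 14.18 pos [ 531.1 -176.8  102.4] gauge [21.4 -1.1] tip z 83.4 yaw ty -1.27 F [ 0.2 -0.7  0.6] gap 0.0
```

View pics/w14.png

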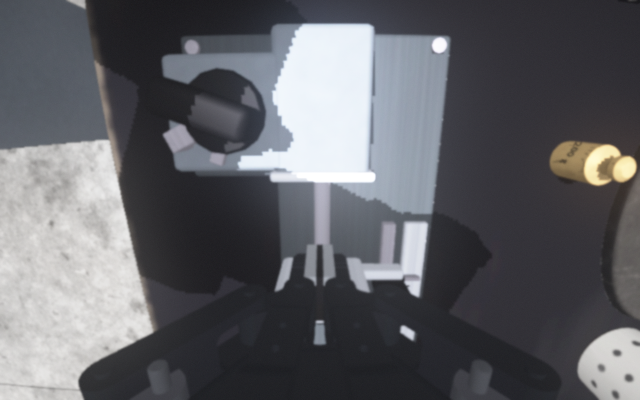

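View pics/t14c.png

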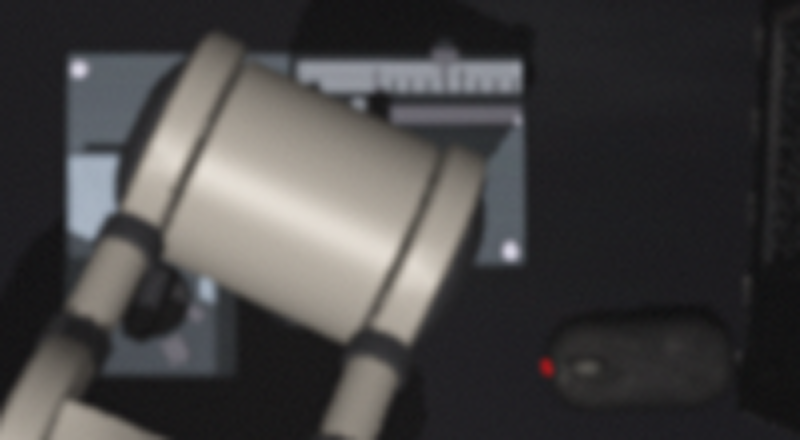

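drive_tool(claw=[0,0,0,0,0], offset=[[0.125,0,0],[0,0,0],[0,0,0.03],[0,0,0.03],[0,0,0]], twist=[0,0,0,0,0])

```text
time: 14.95
eef_pos: [532.7, -196.7, 68.1]
eef_rot: [66.5, 89.9, -24.9]
force: [-0.5, 0.1, -0.1]
finger_gap: -0.1
```

drive_tool(claw=[0,0,0,0,0], offset=[[0,0,0.01],[0,0,0.01],[0,0,0.01],[0,0,0],[0,0,0]], twist=[0,0,0,0,0])

```text
time: 15.58
eef_pos: [532.1, -204.0, 67.2]
eef_rot: [151.6, 90.0, 60.3]
force: [0.8, 5.1, 4.4]
finger_gap: -0.0
```

Run:
```python
from h import *
rep()
```

```text
t 15.57 pos [ 532.1 -204.    67.2] gauge [48.5  0.5] tip z 48.2 yaw ty -1.32 F [0.8 5.1 4.4] gap -0.0
```

drive_tool(claw=[0,0,0,0,0], offset=[[0,0,0.02],[0,0,0.02],[0,0,0.02],[0,0,0.02],[0,0,0.02]], twist=[0,0,0,0,0])

```text
time: 16.2
eef_pos: [531.4, -233.3, 67.2]
eef_rot: [-180.0, 89.9, 88.7]
force: [0.6, 10.1, 5.8]
finger_gap: 0.3
```

drive_tool(claw=[0,0], offset=[[0,0,0],[0,0,0]], twist=[0,0])

```text
time: 16.45
eef_pos: [531.4, -233.7, 67.2]
eef_rot: [172.1, 89.9, 80.8]
force: [1.5, 6.8, 5.6]
finger_gap: -0.2
```

Run:
```python
from h import *
rep()
m,im=shot('wrist','w15'); m,im=shot('top','t15')
cv2.imwrite('pics/t15c.png',cv2.resize(im[185:225,310:400],None,fx=8,fy=8,interpolation=cv2.INTER_CUBIC))
```

```text
t 16.45 pos [ 531.4 -233.7   67.2] gauge [78.2  0.6] tip z 48.2 yaw ty -1.32 F [1.5 6.8 5.6] gap -0.2
```

View pics/w15.png

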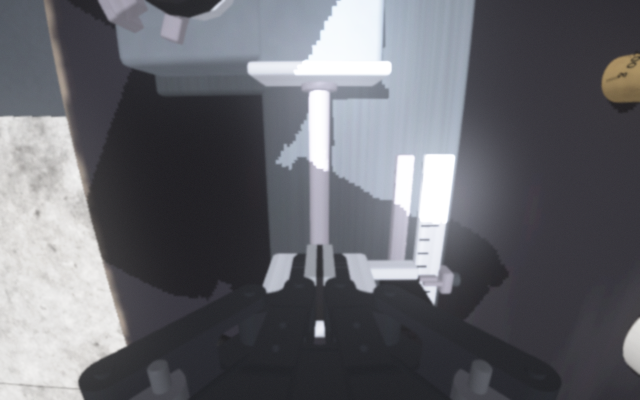

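View pics/t15c.png

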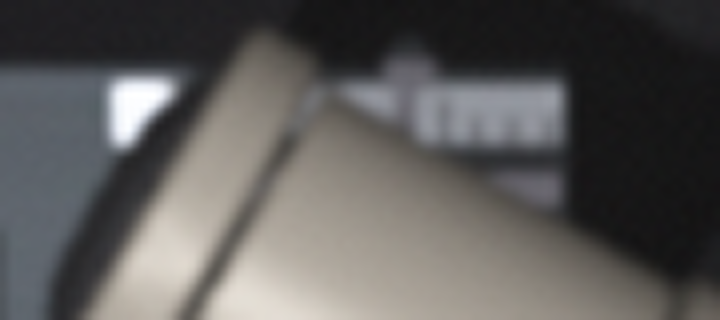

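Run:
```python
from h import *
im=cv2.imread('pics/w15.png')
c=im[220:320,350:480]; c=(255*(c/255)**0.6).astype(np.uint8)
cv2.imwrite('pics/w15c.png',cv2.resize(c,None,fx=6,fy=6,interpolation=cv2.INTER_CUBIC))
```

```text
(no output)
```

View pics/w15c.png

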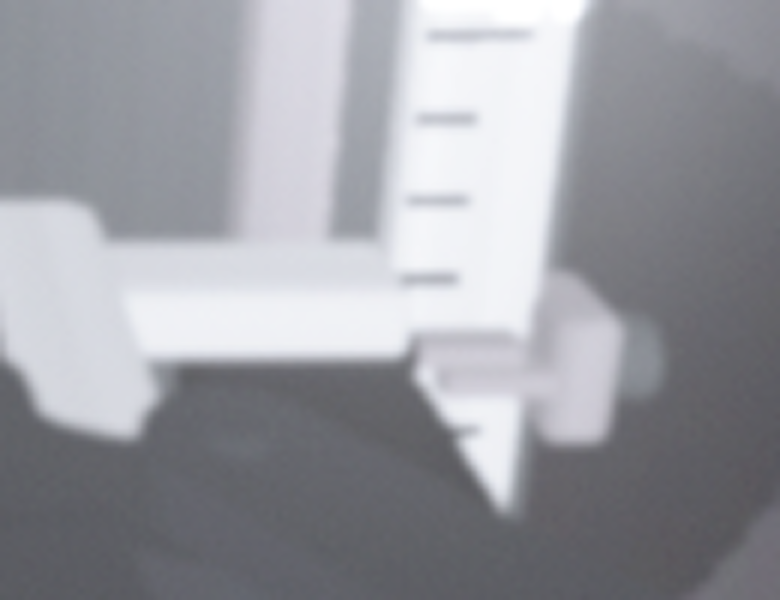

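Run:
```python
from h import *
import pickle
Rr,t,_=gfit(); G=lambda p:np.r_[Rr.T@(p[:2]-t),p[2]].round(1)
m=pickle.load(open('pics/w15.pkl','rb')); f=lambda u,v:(350+u/6,220+v/6)
for z in (20,24):
  print(z,"pointer",G(onz(m,*f(475,345),z)),"blade",G(onz(m,*f(485,380),z)),"ticks",[G(onz(m,*f(435,v),z))[0] for v in (119,200,279)])
```

```text
20 pointer [107.8  75.9  20. ] blade [112.4  77.6  20. ] ticks [np.float64(79.9), np.float64(89.6), np.float64(99.3)]
24 pointer [105.4  74.2  24. ] blade [109.9  75.8  24. ] ticks [np.float64(78.2), np.float64(87.6), np.float64(97.2)]
```

drive_tool(claw=[0,0,0], offset=[[0,0,0.008],[0,0,0.007],[0,0,0]], twist=[0,0,0])

```text
time: 16.92
eef_pos: [531.3, -237.8, 67.2]
eef_rot: [179.7, 89.9, 88.4]
force: [0.9, 7.4, 5.5]
finger_gap: 0.2
```

Run:
```python
from h import *
rep()
m,im=shot('wrist','w16')
c=im[220:320,350:480]; c=(255*(c/255)**0.6).astype(np.uint8)
cv2.imwrite('pics/w16c.png',cv2.resize(c,None,fx=6,fy=6,interpolation=cv2.INTER_CUBIC))
```

```text
t 16.93 pos [ 531.3 -237.8   67.2] gauge [82.3  0.6] tip z 48.2 yaw ty -1.32 F [0.9 7.4 5.5] gap 0.2
```

View pics/w16c.png

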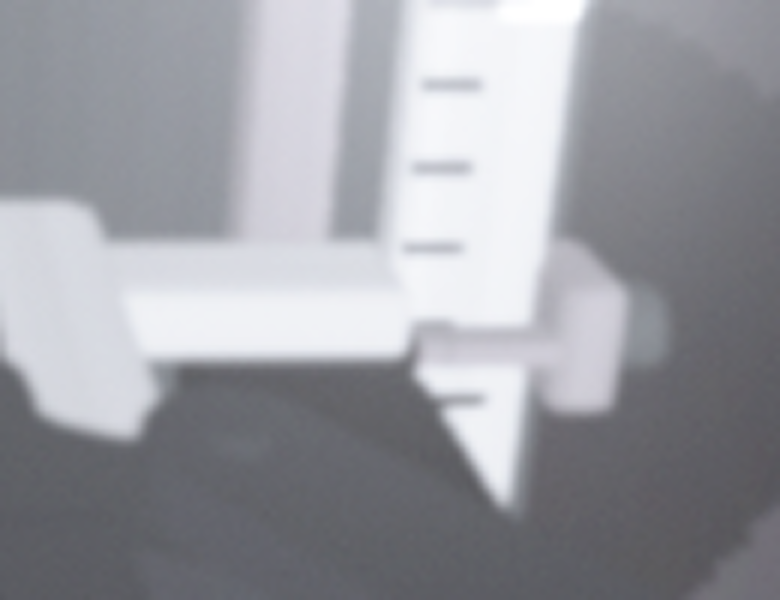

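Run:
```python
from h import *
import pickle
Rr,t,_=gfit(); G=lambda p:np.r_[Rr.T@(p[:2]-t),p[2]].round(1)
L=lambda n:pickle.load(open(f'pics/{n}.pkl','rb'))
m=L('w16'); f=lambda u,v:(350+u/6,220+v/6); m8=L('w8'); f8=lambda u,v:(280+u/4,150+v/4)
print("arm front top",G(onz(m,*f(270,358),36)),G(onz(m8,*f8(165,243),36)))
print("rear top",G(onz(m,*f(270,290),36)))
for z in (18,20,24,28): print(z,"ptr",G(onz(m,*f(425,343),z)),"blade",G(onz(m,*f(500,346),z)),"home ptr",G(onz(m8,362.5,214.5,z)))
```

```text
arm front top [103.8  47.6  36. ] [63.7 47.2 36. ]
rear top [95.9 46.9 36. ]
18 ptr [112.7  70.9  18. ] blade [113.2  79.7  18. ] home ptr [72.1 74.4 18. ]
20 ptr [111.5  70.1  20. ] blade [112.   78.8  20. ] home ptr [71.4 74.  20. ]
24 ptr [109.2  68.5  24. ] blade [109.7  77.   24. ] home ptr [70.1 73.4 24. ]
28 ptr [106.8  66.8  28. ] blade [107.3  75.2  28. ] home ptr [68.8 72.7 28. ]
```

drive_tool(claw=[0,0,0,0,0], offset=[[0,0,0],[0,0,0],[0,0,0],[0,0,0],[0,0,0]], twist=[0,0,0,0,0])

```text
time: 17.6
eef_pos: [531.3, -237.8, 67.2]
eef_rot: [178.6, 89.9, 87.3]
force: [0.4, 8.6, 6.3]
finger_gap: -0.0
```

drive_tool(claw=[0,0,0,0,0], offset=[[0,0,0],[0,0,0],[0,0,0],[0,0,0],[0,0,0]], twist=[0,0,0,0,0])

```text
time: 18.23
eef_pos: [531.3, -237.8, 67.2]
eef_rot: [-179.1, 89.9, 89.6]
force: [0.6, 8.8, 6.0]
finger_gap: 0.0
```

drive_tool(claw=[0,0,0,0,0], offset=[[0,0,-0.01],[0,0,-0.015],[0,0,-0.015],[0,0,-0.015],[0,0,-0.015]], twist=[0,0,0,0,0])

```text
time: 18.85
eef_pos: [531.7, -217.4, 67.2]
eef_rot: [154.5, 90.0, 63.2]
force: [1.1, 4.8, 4.3]
finger_gap: -0.1
```

drive_tool(claw=[0,0,0,0,0], offset=[[0,0,-0.015],[0,0,-0.015],[0,0,-0.015],[0,0,-0.015],[0,0,-0.015]], twist=[0,0,0,0,0])

```text
time: 19.48
eef_pos: [532.2, -195.8, 67.0]
eef_rot: [22.3, 89.9, -69.0]
force: [-0.4, -1.0, -0.3]
finger_gap: 0.3
```

drive_tool(claw=[0,0,0,0,0], offset=[[0,0,-0.015],[0,0,-0.015],[0,0,-0.015],[0,0,-0.01],[0,0,0]], twist=[0,0,0,0,0])

```text
time: 20.1
eef_pos: [532.5, -178.7, 67.0]
eef_rot: [-142.7, 90.0, 126.0]
force: [0.1, -0.2, 0.1]
finger_gap: -0.0
```

Run:
```python
from h import *
rep()
m,im=shot('wrist','w17')
```

```text
t 20.1 pos [ 532.5 -178.7   67. ] gauge [23.2  0.4] tip z 48.0 yaw ty -1.31 F [ 0.1 -0.2  0.1] gap -0.0
```

View pics/w17.png

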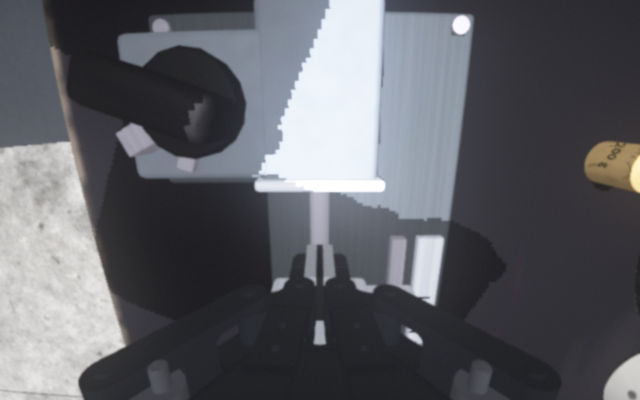

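drive_tool(claw=[0,0,0,0,0], offset=[[-0.15,0,0],[-0.15,0,0],[-0.15,0,0],[-0.1,0,0.1],[0,0.05,0.15]], twist=[0,0,0,0,0])

```text
time: 20.78
eef_pos: [546.8, -254.9, 235.9]
eef_rot: [60.9, 89.6, -30.3]
force: [0.7, -0.1, 0.7]
finger_gap: 0.2
```

drive_tool(claw=[0,0,0], offset=[[0,0.05,0.15],[0,0,0.05],[0,0,0]], twist=[0,0,0])

```text
time: 21.15
eef_pos: [558.8, -315.2, 231.3]
eef_rot: [-133.2, 89.9, 135.4]
force: [0.2, 0.5, -0.9]
finger_gap: -0.0
```

Run:
```python
from h import *
rep()
m,im=shot('wrist','w18')
c=im[60:260,200:520]
cv2.imwrite('pics/w18c.png',cv2.resize(c,None,fx=2.5,fy=2.5,interpolation=cv2.INTER_CUBIC))
```

```text
t 21.15 pos [ 558.8 -315.2  231.3] gauge [159.   29.9] tip z 212.3 yaw ty -1.42 F [ 0.2  0.5 -0.9] gap -0.0
```

View pics/w18c.png

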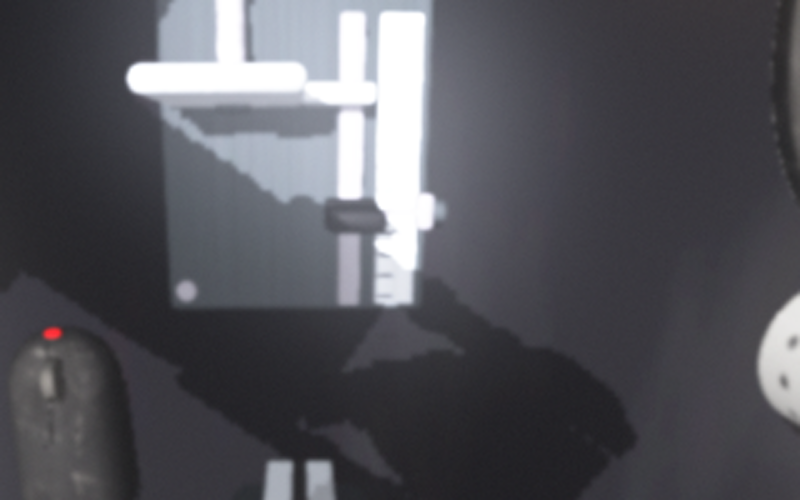

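Run:
```python
from h import *
import pickle
Rr,t,_=gfit(); G=lambda p:np.r_[Rr.T@(p[:2]-t),p[2]].round(1)
L=lambda n:pickle.load(open(f'pics/{n}.pkl','rb'))
m=L('w18'); f=lambda u,v:(200+u/2.5,60+v/2.5)
print("clip",G(onz(m,*f(427,212),20)),"corners",G(onz(m,*f(172,305),10)))
print("rider rows z68",[(v,G(onz(m,*f(357,v),68))) for v in (207,212,218,231)])
print("plate top mid",G(onz(m,*f(215,77),87)))
im=cv2.imread('pics/w18.png')
c=im[110:190,310:400]; c=(255*(c/255)**0.5).astype(np.uint8)
cv2.imwrite('pics/w18d.png',cv2.resize(c,None,fx=8,fy=7,interpolation=cv2.INTER_CUBIC))
shot('top','t18'); c=cv2.imread('pics/t18.png')[185:225,310:400]
cv2.imwrite('pics/t18c.png',cv2.resize(c,None,fx=8,fy=8,interpolation=cv2.INTER_CUBIC))
```

```text
clip [111.5  89.7  20. ] corners [157.3 -32.7  10. ]
rider rows z68 [(207, array([106.3,  53.3,  68. ])), (212, array([108.2,  53.3,  68. ])), (218, array([110.6,  53.3,  68. ])), (231, array([115.7,  53.4,  68. ]))]
plate top mid [59.7  0.6 87. ]
```

View pics/w18d.png

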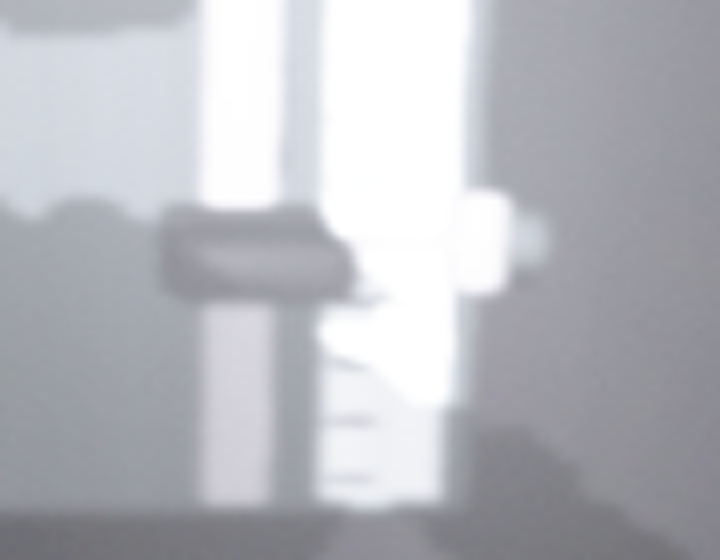

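View pics/t18c.png

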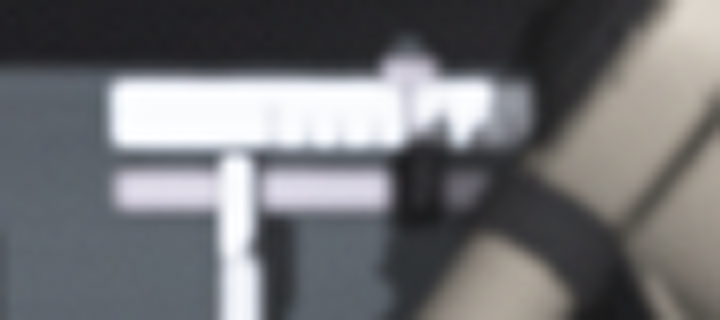

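Run:
```python
from h import *
rep(); print(bot.close_job())
```

```text
t 21.25 pos [ 559.1 -313.5  231.9] gauge [157.4  30.2] tip z 212.9 yaw ty -1.31 F [0.6 0.2 0.6] gap 0.2
the job is handed in; nothing more can be done
None
```

The job is done and handed in at about 21 s of the 64 s allowed. `close_job` gave no verdict, so the figures below are my own measurements.

- **Trailing pointer back:** I pushed it against the side arm until it met the firm stop, at about 20 N.
- **Locking cap:** I pressed it down to its stop and turned it anticlockwise about 70° to its end stop. It was still turned in the later wrist pictures.
- **Pull and hold:** I drew the slide out about 40 mm. Pointer and clip were level to about 1 mm in the wrist view, and I held them there for just over a second.
- **Return:** I eased the plate home at about 50 mm/s.

**Last checks**
- The plate's middle was at gauge x 59.7 mm, against 60 mm at the start, so the slide is home.
- The pointer top was at 110.7 mm and the clip at 111.5 mm.
- There was no contact force, and the gripper was more than 100 mm clear above the gauge.
- I saw no shift of the mouse, brass weight or steel block and touched none of them, but I did not measure their positions again at the end.

**Disagreements**
- Triangulating the clip with the overhead camera included gave impossible heights, from −8 to +8 mm. I used the wrist views instead, which put the clip about 20 mm up.
- The base plate's far edge came out 1.5 to 3 mm short of its stated 160 mm in the wrist views. That is slightly outside the 2 mm calibration, but the clip and pointer were compared in the same pictures.

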